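# Reject the unbalanced rotor arm

## Task

One of the two centrifuge rotor arms on the bench carries an off-centre weight that cannot be seen. Hang them by the notch on the knife edge of the balancing stand to find out which, leave the one that hangs level balanced there, and stand the faulty one flat in the white reject tray. Leave everything else on the bench where it is.

Things in the scene. Friction and masses are not known exactly. Their poses are not given: they have to be found in the camera images.
- rotor_a: one of two look-alike aluminium centrifuge rotor arms, 164 mm long (x), 38 wide (y), 94 tall, 0.23 to 0.36 kg: a bar 24 mm wide, z 56 to 66 mm, a closed square pot 36 x 36 x 56 mm hanging under each end (centres at x = +-64), a grey grip block on its middle. Origin: middle of the underside; stands on its pots, z up. The ends are alike
- rotor_b: the other rotor arm, same sizes and axes. Each pot hides a steel weight; in one of the two arms (a or b, it varies) one pot's weight is too light. Hung on the knife edge, an arm swings freely, its weight being below the edge: the sound arm hangs within 7 degrees of level, the faulty one leans 14 to 32 degrees and stays hanging so
- rotor_a_notch (a point): middle of the roof of rotor_a's knife notch, under the bar's middle, 56 mm above its origin. The notch runs along the arm's y: flat roof 5 mm wide, sloping cheeks reaching 11 mm lower, mouth 17 mm wide
- rotor_a_hub (a point): point to pinch on rotor_a's grip block, 85 mm above its origin; the block is 34 mm long (x), 24 wide (y, close the fingers along y), from z 66 to 94 mm
- rotor_b_notch (a point): middle of the roof of rotor_b's knife notch, under the bar's middle, 56 mm above its origin. The notch runs along the arm's y: flat roof 5 mm wide, sloping cheeks reaching 11 mm lower, mouth 17 mm wide
- rotor_b_hub (a point): point to pinch on rotor_b's grip block, 85 mm above its origin; the block is 34 mm long (x), 24 wide (y, close the fingers along y), from z 66 to 94 mm
- stand: fixed balancing stand: grey base plate 130 (x) x 90 (y) x 14 mm, dark post 40 (x) x 12 (y) up to 100 mm, and on it a thin steel knife blade 2 mm thick and 40 mm long, running along the stand's x, its edge up at 120 mm. Origin: middle of the underside. An arm hangs across it, arm x along stand y, either way round
- knife_edge (a point): middle of the knife edge, 120 mm above the bench; its x runs along the edge
- tray: fixed white open reject tray, 220 (x) x 130 (y) x 30 mm high outside, walls and floor 5 mm thick. Origin: middle of the underside
- beaker: empty glass beaker, 70 mm across, 90 tall; leave alone. Origin: middle of the underside
- wash_bottle: white wash bottle, 68 mm across, 170 tall; leave alone. Origin: middle of the underside
- jar: amber jar, 60 mm across, 80 tall; leave alone. Origin: middle of the underside
- screwdriver: screwdriver lying flat, 170 mm long; leave alone. Origin: middle of its length, underside
- dish: shallow glass dish, 90 mm across, 18 tall; leave alone. Origin: middle of the underside
- reagent: amber reagent bottle, 56 mm across, 100 tall; leave alone. Origin: middle of the underside
There are look-alikes about, which are no part of the job. Leave any blue or turquoise look-alike of the rotor_b alone. Leave any blue look-alike of the stand alone.

How it is judged:
At the end, for the whole second after the job is handed in: One arm hangs by its notch within 12 mm of the middle of the knife edge, borne by the stand, level within 10 degrees, still (30 mm/s, 0.4 rad/s); the other stands on the tray's floor, origin within 50 mm of its middle in x and y and 12 mm in z, upright within 4.5 degrees, still (20 mm/s) (((distance between rotor_a_notch and knife_edge below 0.012 m and angle between rotor_a's own z axis and vertical below 0.175 rad and contact force between rotor_a and stand above 1 N and linear speed of rotor_a below 0.03 m/s and angular speed of rotor_a below 0.4 rad/s and x of rotor_b in the frame of tray between -0.05 and 0.05 m and y of rotor_b in the frame of tray between -0.05 and 0.05 m and z of rotor_b in the frame of tray below 0.012 m and angle between rotor_b's own z axis and vertical below 0.08 rad and linear speed of rotor_b below 0.02 m/s) or (distance between rotor_b_notch and knife_edge below 0.012 m and angle between rotor_b's own z axis and vertical below 0.175 rad and contact force between rotor_b and stand above 1 N and linear speed of rotor_b below 0.03 m/s and angular speed of rotor_b below 0.4 rad/s and x of rotor_a in the frame of tray between -0.05 and 0.05 m and y of rotor_a in the frame of tray between -0.05 and 0.05 m and z of rotor_a in the frame of tray below 0.012 m and angle between rotor_a's own z axis and vertical below 0.08 rad and linear speed of rotor_a below 0.02 m/s))); the robot touches nothing.
It fails at once if another thing on the bench is pushed more than 30 mm (distance of any of beaker, wash_bottle, jar, screwdriver, dish, reagent from where it was at the start of the episode above 0.03 m).
It also fails if it takes over 70 s, if anything falls off the work surface, if the arm or the gripper's body presses on something with over 40 N, if the wrist force passes 120 N, or if a joint passes its speed limit or range.

## Robot

A 7-joint arm with a two-finger parallel gripper is mounted at the origin on the work surface. World frame = base frame: x ahead of the robot, y to its left, z up, the work surface at z = 0. Lengths are in m, angles in rad, forces in N, time in s.
With the tool pointing down it reaches from about 0.425 to 1.025 m from the base axis. Payload 9.4 kg.
Tool frame: the origin (TCP) lies between the finger pads; the fingertips stand 22 mm ahead of it and the grasp point (between the pads) lies 3 mm ahead of it; z points along the fingers, y is the line along which they close (so a half turn about z gives the same grasp; the last joint's range is limited). The gripper opens to 85 mm and grips with 20 to 120 N. Pads are 22 mm wide; open, the fingers measure 114 mm over their backs; the gripper's body (76 mm by 85 mm) begins 54 mm behind the grasp point. The pads swing forward as they close: fully open they stand 13 mm farther back than shut.
Start: joints at [1.166, 0.599, -0.003, 1.599, 0.002, 0.943, -0.08], TCP at [0.233, -0.686, 0.253] pointing down, gripper open.
Joint ranges: [-2.57, 2.57], [-0.35, 1.97], [-1.29, 1.29], [0.11, 2.56], [-1.05, 4.19], [0.11, 1.86], [-2.63, 2.63]. Speed limits (rad/s): [2.22, 2.22, 3.01, 3.01, 3.14, 3.14, 3.14].

## Interface

Orientations are given as a 3x3 rotation matrix whose columns are the frame's x, y, z axes.
In Python, from cell import readout, optics, order gives the robot as it stands. The module is installed in compiled form; this text tells all that it offers.
- The arm moves only by the tool jog_arm, never from a script. Its argument "steps" is a list of rows, each a list of 3 entries, a list of its own where there are three numbers: the shift along the tool's x, y, z in units of 25 mm (1.0 is 25 mm), then the turn, a rotation vector about the tool's x, y, z in degrees, then the opening, from -1 (shut) to 1 (fully open). A call has 1 to 20 rows; each row shifts and turns the commanded pose from where the row before left it, along the tool's axes as they then stand; what a row does not reach is not made up. A row lasts 1/12 s, in which the tool goes at most 41.7 mm and 7.16 degrees, less where a joint would pass 70% of its speed; a pose out of reach is approached as far as the arm can. A call is refused whole if a number of a shift passes 1 or a number of a turn 7.16, either way. A call with a gripper value outside its range is refused whole. The fingers move at their own pace and stop on an object; "grip_force" is the grip in N (left out, the last holds). Time passes only in rows, so rows that do not move let the fingers close. It gives the time, the measured TCP pose, the force, the opening and the grip force at its end, in the units of the state.
- readout.observe(): the state, without advancing time (a new reading comes with each control period).
- optics.camera(name): name is "side" or "top"; returns the picture (384x512x3 uint8, red, green, blue); there is no depth.
- optics.camera_info(name): a dict with "K" (3x3 intrinsics, pixels), "rvec" (rotation vector, rad) and "tvec" (3), from world to camera coordinates, as OpenCV has them. Camera axes: x right, y down, z forward; pixel columns grow to the right and rows downward; lengths in m; the calibration is good to about 2 mm. A picture is of the moment at which its call begins. camera_info takes no time and is no camera call.
- order.finish_job(): hands the job in; it is judged then, once.
The state is a dict: "time_s": time; "joint_positions": joint angles; "qvel": joint speeds; "tau": joint torques, N m; "eef_pos": TCP position; "tcp_rot": TCP orientation; "ft_force": force on the tool from outside, world axes, zero at the start; "wrist_torque": the same for the moment, N m; "grip_width": opening from 0.0 (shut) to 1.0 (fully open); "grasp_force": force on a finger pad.
Only numpy, scipy, OpenCV 4.12 (cv2) and the standard library are available. Lean on these libraries where they do the work, as an engineer would, in place of code of your own. Each camera call takes 0.05 s, during which the arm holds its last target. There are 200 camera calls.

## Working session

There is one attempt and no reset: what is moved stays moved. The work goes in short steps, Python scripts to look and compute and a tool call to move; the robot and the scene stay as the last step left them, time stands still between calls to the robot, and variables do not carry over. Pictures are saved under pics/ and viewed, at most 10 in all, crops included, and the job is handed in when it is done.

Besides the shell and the picture viewer there is one more tool, called as a command line: name --argument value ..., lists and objects as JSON in quotes. jog_arm: Moves the arm, as the interface text tells. Its arguments: {"type":"object","properties":{"steps":{"type":"array","items":{"type":"array"}},"grip_force":{"type":"number"}},"required":["steps"]}

```bash
mkdir -p pics
python3 - <<'E'
from cell import readout, optics
import cv2, numpy as np
for n in("top","side"):
    im=optics.camera(n); cv2.imwrite(f"pics/{n}0.png",cv2.cvtColor(im,cv2.COLOR_RGB2BGR))
    i=optics.camera_info(n); R=cv2.Rodrigues(np.array(i['rvec']))[0]; print(n,np.array(i['K']).round(1).tolist(),(-R.T@np.array(i['tvec']).ravel()).round(3),R.round(2).tolist())
o=readout.observe(); print(o['eef_pos'],np.round(o['tcp_rot'],3).tolist(),o['time_s'],o['grip_width'])
E
```

```text
top [[353.6, 0.0, 256.3], [0.0, 353.6, 188.4], [0.0, 0.0, 1.0]] [ 0.28  -0.029  1.118] [[0.1, -0.99, -0.0], [-0.97, -0.1, -0.21], [0.21, 0.03, -0.98]]
side [[486.2, 0.0, 261.0], [0.0, 486.2, 187.1], [0.0, 0.0, 1.0]] [0.159 0.799 1.044] [[-0.93, -0.36, -0.01], [-0.26, 0.68, -0.69], [0.25, -0.64, -0.72]]
[ 0.23327565 -0.68603457  0.2524884 ] [[0.947, 0.322, -0.001], [0.322, -0.947, 0.001], [-0.0, -0.001, -1.0]] 0.1 0.9993225984258002
```

View pics/top0.png

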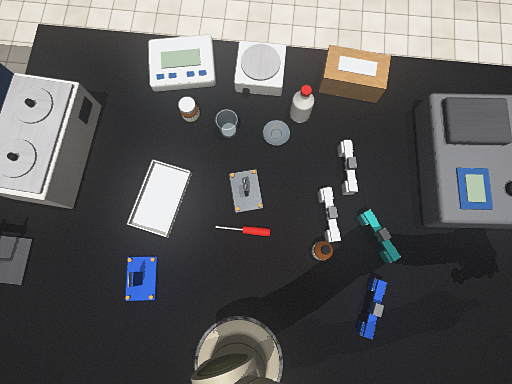

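View pics/side0.png

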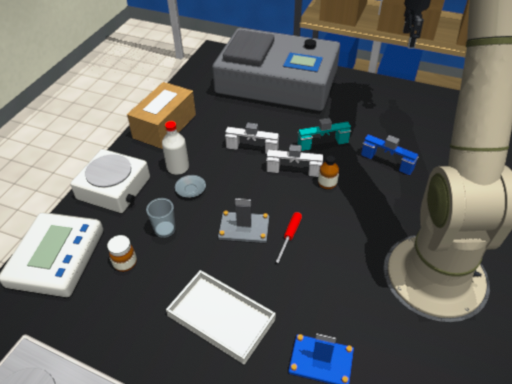

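The top view shows the white arms at (330,214) and (348,167), the grey stand at (246,190) and the tray at (159,198). The turquoise and blue look-alikes are to the right and the blue stand is at (140,278). I'll crop in for detail.

Run:
```python
import cv2, numpy as np
t=cv2.imread("pics/top0.png"); s=cv2.imread("pics/side0.png")
f=lambda im,x,y,w,h,k:cv2.resize(im[y:y+h,x:x+w],(w*k,h*k),interpolation=cv2.INTER_CUBIC)
a=f(t,310,130,60,120,5); b=f(t,222,160,50,60,5)  # 300x600, 250x300
c=f(s,215,115,120,70,4) ; d=f(s,210,190,70,60,4) #480x280, 280x240
P=np.zeros((600,800,3),np.uint8)
P[:600,:300]=a; P[:280,310:790]=c; P[290:590,305:555]=b; P[290:530,560:800]=d[:, :240]
cv2.imwrite("pics/crop1.png",P)
```

```text
(no output)
```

View pics/crop1.png

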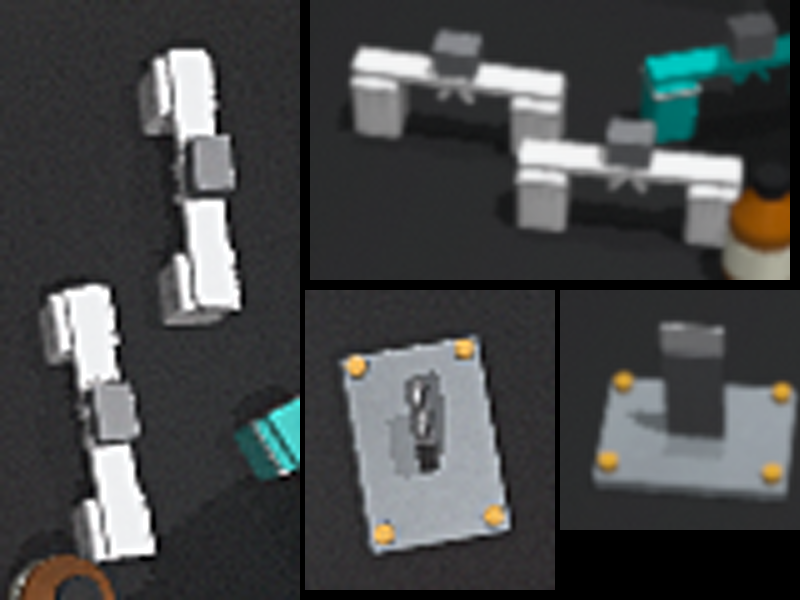

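```bash
cat > h.py <<'E'
import cv2, numpy as np
from cell import optics
C={}
for n in("top","side"):
    i=optics.camera_info(n); K=np.array(i['K']);R=cv2.Rodrigues(np.array(i['rvec']))[0];t=np.array(i['tvec']).ravel()
    C[n]=(K,R,t,K@np.c_[R,t])
def ray(n,uv,z):
    K,R,t,_=C[n]; c=-R.T@t; d=R.T@np.linalg.solve(K,[uv[0],uv[1],1.]); return c+d*(z-c[2])/d[2]
def tri(a,b):
    X=cv2.triangulatePoints(C["top"][3],C["side"][3],np.array(a,float).reshape(2,1),np.array(b,float).reshape(2,1)).ravel(); return X[:3]/X[3]
def proj(n,X):
    p=C[n][3]@np.r_[X,1]; return p[:2]/p[2]
def grab(n,name):
    im=optics.camera(n); cv2.imwrite(f"pics/{name}.png",im[:,:,::-1]); return im
def blobs(m,mn=3):
    k,l,s,c=cv2.connectedComponentsWithStats(m.astype(np.uint8)); return [(s[i,4],c[i]) for i in range(1,k) if s[i,4]>=mn]
E
python3 - <<'E'
from h import *
np.set_printoptions(precision=4,suppress=True)
T=cv2.imread("pics/top0.png").astype(int); S=cv2.imread("pics/side0.png").astype(int)
def org(I,x,y,w,h):
    c=I[y:y+h,x:x+w]; m=(c[:,:,2]-c[:,:,0]>60)
    return [p+[x,y] for _,p in blobs(m,2)]
a=org(T,222,160,50,60); b=org(S,210,190,70,60)
print("screws",a,b)
A=[ray("top",p,.016) for p in a]; B=[ray("side",p,.016) for p in b]
print(np.array(A),np.mean(A,0)); print(np.array(B),np.mean(B,0))
for p,X in zip(a,A):
    q=min(zip(b,B),key=lambda z:np.linalg.norm(z[1]-X))[0]; print("tri",tri(p,q))
f=lambda x,y:(x/5+310-.4,y/5+130-.4); g=lambda x,y:((x-310)/4+215-.4,y/4+115-.4)
# bar-end corner pixels: end midpoint
R={"far":[f(190,49),f(218,308),g(356,58),g(564,85)],"near":[f(90,286),f(130,556),g(519,155),g(741,170)]}
for k,(p,q,r,s) in R.items():
    for u in((r,s),):
        X,Y=tri(p,r),tri(q,s); print(k,"tri",X,Y,(X+Y)/2,np.linalg.norm(X-Y),np.degrees(np.arctan2(*(Y-X)[[1,0]])))
    for n,u,v in(("top",p,q),("side",r,s)):
        X,Y=ray(n,u,.066),ray(n,v,.066);print(n,(X+Y)/2,np.linalg.norm(X-Y),np.degrees(np.arctan2(*(Y-X)[[1,0]])))
# block tops
for k,p,q in(("far",f(212,163),g(458,42)),("near",f(117,411),g(632,132))): print(k,"block",tri(p,q),ray("top",p,.094),ray("side",q,.094))
# blade
bl=lambda x,y:((x-305)/5+222-.4,(y-290)/5+160-.4)
P,Q=ray("top",bl(413,378),.12),ray("top",bl(423,443),.12);print("blade",P,Q,(P+Q)/2)
# tray
m=(T[150:245,120:200].min(2)>150).astype(np.uint8)
c=max(cv2.findContours(m,0,2)[0],key=cv2.contourArea)
for p in cv2.boxPoints(cv2.minAreaRect(c))+[120,150]: print("tray",ray("top",p,.03))
m=(S[265:365,160:280].min(2)>120).astype(np.uint8)
c=max(cv2.findContours(m,0,2)[0],key=cv2.contourArea)
ap=cv2.approxPolyDP(c,6,True)[:,0]+[160,265]
for p in ap: print("tray side",ray("side",p,.03))
E
```

```text
screws [array([253.5   , 171.2857]), array([231.75  , 174.6667]), array([259.5, 204.5]), array([237.3846, 208.3846])] [array([225.2778, 212.1111]), array([264.9 , 214.95]), array([221.4375, 232.375 ]), array([262.5, 235. ])]
[[ 0.5734  0.0154  0.016 ]
 [ 0.5551  0.0839  0.016 ]
 [ 0.4674 -0.0147  0.016 ]
 [ 0.448   0.0534  0.016 ]] [0.511  0.0345 0.016 ]
[[ 0.5775  0.0099  0.016 ]
 [ 0.4705 -0.0196  0.016 ]
 [ 0.5579  0.0792  0.016 ]
 [ 0.4515  0.0484  0.016 ]] [0.5144 0.0295 0.016 ]
tri [0.5735 0.0155 0.0233]
tri [0.5549 0.0835 0.022 ]
tri [ 0.4677 -0.0145  0.0224]
tri [0.4487 0.0532 0.0227]
far tri [ 0.6951 -0.2696  0.064 ] [ 0.5299 -0.2938  0.0666] [ 0.6125 -0.2817  0.0653] 0.16699788459799325 -171.6848150657614
top [ 0.6104 -0.2818  0.066 ] 0.1661051642692014 -171.43894680880052
side [ 0.613 -0.281  0.066] 0.16613746525182296 -170.68992665954838
near tri [ 0.5384 -0.2177  0.0556] [ 0.3752 -0.2488  0.0668] [ 0.4568 -0.2333  0.0612] 0.1665338219719564 -169.20982312139301
top [ 0.4539 -0.2326  0.066 ] 0.16381972174639442 -168.35310465184332
side [ 0.4557 -0.2283  0.066 ] 0.1647459616956047 -165.04228537062286
far block [ 0.6113 -0.2786  0.0972] [ 0.6105 -0.2796  0.094 ] [ 0.6139 -0.2824  0.094 ]
near block [ 0.4554 -0.2311  0.0938] [ 0.4543 -0.2312  0.094 ] [ 0.4559 -0.2308  0.094 ]
blade [0.5249 0.0392 0.12  ] [0.4871 0.0292 0.12  ] [0.506  0.0342 0.12  ]
tray [0.3633 0.3872 0.03  ]
tray [0.5854 0.3466 0.03  ]
tray [0.5511 0.2165 0.03  ]
tray [0.3324 0.2618 0.03  ]
tray side [0.5556 0.2173 0.03  ]
tray side [0.5785 0.3444 0.03  ]
tray side [0.3604 0.3968 0.03  ]
tray side [0.3389 0.2613 0.03  ]
```

Near arm: hub at (0.455,-0.2315), yaw about 11.6°. Far arm: hub at (0.612,-0.2805), yaw about 8.5°. Stand: (0.512,0.033), yaw 15.8°. Tray: (0.458,0.304), yaw -11°. I'll take the near arm first and start by moving above it.

jog_arm --steps '[[[0,0,0],[0,0,7.16],1],[[0.687,-0.889,0],[0,0,0],1],[[0.687,-0.889,0],[0,0,0],1],[[0.687,-0.889,0],[0,0,0],1],[[0.687,-0.889,0],[0,0,0],1],[[0.687,-0.889,0],[0,0,0],1],[[0.687,-0.889,0],[0,0,0],1],[[0.687,-0.889,0],[0,0,0],1],[[0.687,-0.889,0],[0,0,0],1],[[0.687,-0.889,0],[0,0,0],1],[[0.687,-0.889,0],[0,0,0],1],[[0.687,-0.889,0],[0,0,0],1],[[0.687,-0.889,0],[0,0,0],1],[[0.687,-0.889,0],[0,0,0],1],[[0.687,-0.889,0],[0,0,0],1],[[0.687,-0.889,0],[0,0,0],1],[[0.687,-0.889,0],[0,0,0],1],[[0.687,-0.889,0],[0,0,0],1],[[0.687,-0.889,0],[0,0,0],1],[[0,0,0],[0,0,0],1]]' --grip_force 40

```text
time_s: 1.77
eef_pos: [0.4581, -0.2271, 0.2531]
tcp_rot: [[0.978, 0.208, 0.001], [0.208, -0.978, 0.002], [0.001, -0.002, -1.0]]
ft_force: [1.1, 0.1, 0.1]
grip_width: 1.001
grasp_force: 0.0
```

jog_arm --steps '[[[0,0,0.8],[0,0,0],1],[[0,0,0.8],[0,0,0],1],[[0,0,0.8],[0,0,0],1],[[0,0,0],[0,0,0],1],[[0,0,0],[0,0,0],1]]'

```text
time_s: 2.18
eef_pos: [0.455, -0.2323, 0.1927]
tcp_rot: [[0.98, 0.201, -0.002], [0.201, -0.98, 0.001], [-0.002, -0.001, -1.0]]
ft_force: [0.6, -0.7, 0.4]
grip_width: 1.0
grasp_force: 0.0
```

jog_arm --steps '[[[0,0,0.8],[0,0,0],1],[[0,0,0.8],[0,0,0],1],[[0,0,0.8],[0,0,0],1],[[0,0,0.7],[0,0,0],1],[[0,0,0.6],[0,0,0],1],[[0,0,0.4],[0,0,0],1],[[0,0,0],[0,0,0],1],[[0,0,0],[0,0,0],0.3],[[0,0,0],[0,0,0],-0.2],[[0,0,0],[0,0,0],-0.6],[[0,0,0],[0,0,0],-1],[[0,0,0],[0,0,0],-1],[[0,0,0],[0,0,0],-1],[[0,0,0],[0,0,0],-1]]' --grip_force 40

```text
time_s: 3.35
eef_pos: [0.4559, -0.2324, 0.0914]
tcp_rot: [[0.979, 0.202, 0.001], [0.202, -0.979, -0.0], [0.001, 0.001, -1.0]]
ft_force: [-0.8, 0.1, 7.2]
grip_width: 0.275
grasp_force: 42.1
```

jog_arm --steps '[[[0,0,-0.4],[0,0,0],-1],[[0,0,-0.8],[0,0,0],-1],[[0,0,-0.8],[0,0,0],-1],[[0,0,-0.8],[0,0,0],-1],[[0,0,-0.8],[0,0,0],-1],[[0,0,-0.8],[0,0,0],-1],[[0,0,-0.8],[0,0,0],-1],[[0,0,-0.8],[0,0,0],-1],[[0,0,-0.4],[0,0,0],-1],[[0,0,0],[0,0,0],-1],[[0,0,0],[0,0,0],-1]]'

```text
time_s: 4.27
eef_pos: [0.4554, -0.2322, 0.2508]
tcp_rot: [[0.98, 0.201, 0.0], [0.201, -0.98, -0.0], [0.0, 0.0, -1.0]]
ft_force: [0.4, 0.2, -2.6]
grip_width: 0.274
grasp_force: 41.1
```

jog_arm --steps '[[[0,0,0],[0,0,-6.73],-1],[[0,0,0],[0,0,-6.73],-1],[[0,0,0],[0,0,-6.73],-1],[[0,0,0],[0,0,-6.73],-1],[[0,0,0],[0,0,-6.73],-1],[[0,0,0],[0,0,-6.73],-1],[[0,0,0],[0,0,-6.73],-1],[[0,0,0],[0,0,-6.73],-1],[[0,0,0],[0,0,-6.73],-1],[[0,0,0],[0,0,-6.73],-1],[[0,0,0],[0,0,-6.73],-1],[[0,0,0],[0,0,-6.73],-1],[[0,0,0],[0,0,-6.73],-1],[[0,0,0],[0,0,-6.73],-1],[[0,0,0],[0,0,0],-1],[[0,0,0],[0,0,0],-1]]'

```text
time_s: 5.6
eef_pos: [0.455, -0.2322, 0.2495]
tcp_rot: [[-0.269, 0.963, -0.002], [0.963, 0.269, 0.002], [0.002, -0.001, -1.0]]
ft_force: [0.4, -0.8, -3.1]
grip_width: 0.27
grasp_force: 41.1
```

jog_arm --steps '[[[0.799,0.422,0],[0,0,0],-1],[[0.799,0.422,0],[0,0,0],-1],[[0.799,0.422,0],[0,0,0],-1],[[0.799,0.422,0],[0,0,0],-1],[[0.799,0.422,0],[0,0,0],-1],[[0.799,0.422,0],[0,0,0],-1],[[0.799,0.422,0],[0,0,0],-1],[[0.799,0.422,0],[0,0,0],-1],[[0.799,0.422,0],[0,0,0],-1],[[0.799,0.422,0],[0,0,0],-1],[[0.799,0.422,0],[0,0,0],-1],[[0.799,0.422,0],[0,0,0],-1],[[0,0,0.8],[0,0,0],-1],[[0,0,0.4],[0,0,0],-1],[[0,0,0],[0,0,0],-1],[[0,0,0],[0,0,0],-1],[[0,0,0],[0,0,0],-1]]'

```text
time_s: 7.02
eef_pos: [0.5119, 0.0321, 0.2208]
tcp_rot: [[-0.271, 0.963, -0.001], [0.963, 0.271, -0.0], [-0.0, -0.001, -1.0]]
ft_force: [0.3, -0.4, -3.0]
grip_width: 0.277
grasp_force: 40.0
```

Run:
```python
from h import *
t=grab("top","t1"); s=grab("side","s1")
f=lambda im,x,y,w,h,k:cv2.resize(im[y:y+h,x:x+w],(w*k,h*k),interpolation=cv2.INTER_CUBIC)
P=np.hstack([f(t,190,130,95,120,4),f(s,190,140,100,120,4)])[:,:,::-1]
cv2.imwrite("pics/crop2.png",P); print(P.shape)
```

```text
(480, 780, 3)
```

View pics/crop2.png

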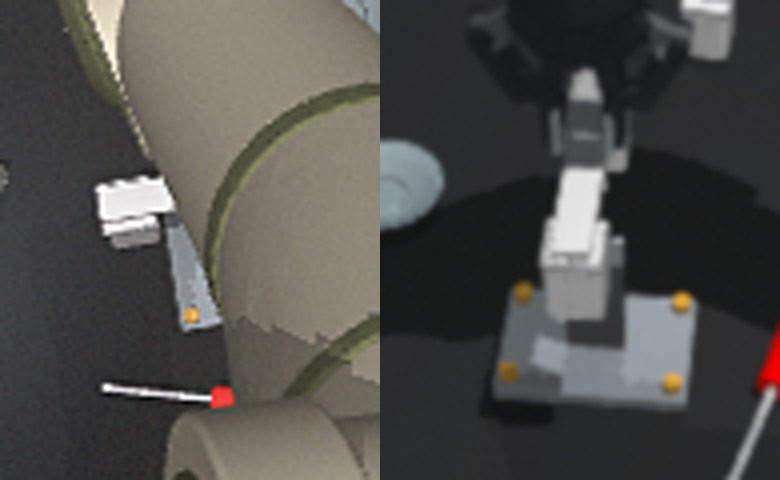

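Run:
```python
from h import *
print(ray("top",(214.1,180.6),.195),ray("side",(239.1,201.9),.195),tri((214.1,180.6),(239.1,201.9)))
```

```text
[0.48925753 0.11078933 0.195     ] [0.48713332 0.10688746 0.195     ] [0.48665474 0.10989383 0.19873154]
```

jog_arm --steps '[[[0,0,0.5],[0,0,0],-1],[[0,0,0.5],[0,0,0],-1],[[0,0,0.5],[0,0,0],-1],[[0,0,0.4],[0,0,0],-1],[[0,0,0.3],[0,0,0],-1],[[0,0,0.2],[0,0,0],-1],[[0,0,0.1],[0,0,0],-1],[[0,0,0],[0,0,0],-1],[[0,0,0],[0,0,0],-1]]'

```text
time_s: 7.87
eef_pos: [0.5122, 0.033, 0.1585]
tcp_rot: [[-0.273, 0.962, 0.0], [0.962, 0.273, 0.0], [-0.0, 0.0, -1.0]]
ft_force: [-0.4, 0.0, -2.2]
grip_width: 0.274
grasp_force: 40.0
```

jog_arm --steps '[[[0,0,0.06],[0,0,0],-1],[[0,0,0.06],[0,0,0],-1],[[0,0,0],[0,0,0],-1],[[0,0,0],[0,0,0],-1]]'

```text
time_s: 8.2
eef_pos: [0.5122, 0.033, 0.1554]
tcp_rot: [[-0.273, 0.962, 0.0], [0.962, 0.273, 0.0], [-0.0, 0.0, -1.0]]
ft_force: [0.4, 1.3, -3.4]
grip_width: 0.271
grasp_force: 40.0
```

jog_arm --steps '[[[0,0,0.05],[0,0,0],-1],[[0,0,0],[0,0,0],-1],[[0,0,0],[0,0,0],-1]]'

```text
time_s: 8.45
eef_pos: [0.5122, 0.033, 0.155]
tcp_rot: [[-0.273, 0.962, 0.001], [0.962, 0.273, -0.0], [-0.001, 0.001, -1.0]]
ft_force: [-3.2, -0.1, 11.8]
grip_width: 0.273
grasp_force: 41.9
```

jog_arm --steps '[[[0,0,0],[0,0,0],-0.4],[[0,0,0],[0,0,0],-0.35],[[0,0,0],[0,0,0],-0.3],[[0,0,0],[0,0,0],-0.2],[[0,0,0],[0,0,0],-0.15],[[0,0,0],[0,0,0],-0.1],[[0,0,0],[0,0,0],-0.1],[[0,0,0],[0,0,0],-0.1],[[0,0,0],[0,0,0],-0.1],[[0,0,0],[0,0,0],-0.1],[[0,0,0],[0,0,0],-0.1],[[0,0,0],[0,0,0],-0.1],[[0,0,0],[0,0,0],-0.1],[[0,0,0],[0,0,0],-0.1],[[0,0,0],[0,0,0],-0.1],[[0,0,0],[0,0,0],-0.1]]'

```text
time_s: 9.78
eef_pos: [0.512, 0.0329, 0.154]
tcp_rot: [[-0.273, 0.962, -0.0], [0.962, 0.273, 0.0], [0.0, -0.0, -1.0]]
ft_force: [-0.3, -0.2, 0.0]
grip_width: 0.45
grasp_force: 0.0
```

Run:
```python
from h import *
t=grab("top","t2"); s=grab("side","s2")
f=lambda im,x,y,w,h,k:cv2.resize(im[y:y+h,x:x+w],(w*k,h*k),interpolation=cv2.INTER_CUBIC)
P=np.hstack([f(t,190,130,95,120,4),f(s,190,140,100,120,4)])[:,:,::-1]
cv2.imwrite("pics/crop3.png",P)
```

```text
(no output)
```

View pics/crop3.png

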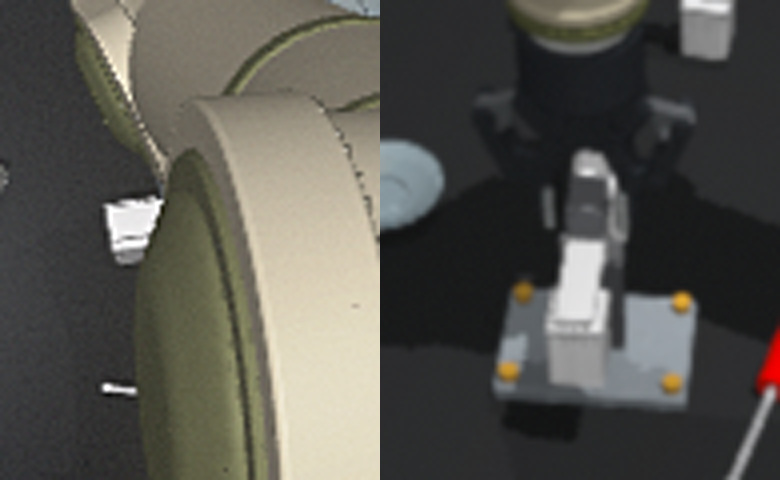

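Run:
```python
from h import *
e=np.array([-.273,.962,0]); N=np.array([.512,.033,.12])
for d in(-30,-22,-14,-7,0,7,14,22,30):
    a=np.radians(d); x=np.cos(a)*e+[0,0,np.sin(a)]; z=-np.sin(a)*e+[0,0,np.cos(a)]
    for s in(1,-1): 
        X=N+s*.082*x+.010*z; print(d,s,proj("side",X).round(1),proj("top",X).round(1))
p=proj("side",N+.082*e+[0,0,.075]);print("held",p)
```

```text
-30 1 [239.4 229.9] [220.1 188.6]
-30 -1 [244.8 167.2] [267.7 173.5]
-22 1 [239.  228.3] [218.5 188. ]
-22 -1 [245.2 168.2] [269.8 174. ]
-14 1 [238.7 226.1] [217.3 187.3]
-14 -1 [245.6 169.8] [271.4 174.6]
-7 1 [238.5 223.7] [216.7 186.6]
-7 -1 [245.8 171.6] [272.3 175.3]
0 1 [238.4 220.9] [216.5 185.8]
0 -1 [246.  173.8] [272.8 176.1]
7 1 [238.3 217.7] [216.7 184.9]
7 -1 [246.1 176.3] [272.8 176.9]
14 1 [238.3 214.2] [217.4 183.9]
14 -1 [246.2 179.1] [272.5 177.8]
22 1 [238.4 209.8] [218.7 182.8]
22 -1 [246.2 182.6] [271.6 178.8]
30 1 [238.6 205.2] [220.6 181.6]
30 -1 [246.2 186.3] [270.2 179.9]
held [237.295208   203.10395661]
```

Run:
```python
from h import *
a=cv2.imread("pics/s1.png",0);b=cv2.imread("pics/s2.png",0)
g=lambda im,x,y,w,h:cv2.resize(im[y:y+h,x:x+w],None,fx=5,fy=5,interpolation=cv2.INTER_CUBIC)
for n,(x,y,w,h) in {"near":(229,194,24,28),"bar":(232,178,20,14),"block":(235,166,14,14),"farend":(236,155,10,14)}.items():
    r=cv2.matchTemplate(g(b,x-6,y,w+12,h+35),g(a,x,y,w,h),5); _,v,_,l=cv2.minMaxLoc(r); print(n,v,l[0]/5-6,l[1]/5)
N=np.array([.512,.033,.12]);e=np.array([-.273,.962,0])
for s in(1,-1,0): print(proj("side",N+s*.082*e+[0,0,.01])-proj("side",N+s*.082*e+[0,0,.0752]))
c=np.vstack([g(a,228,150,30,80).T[::-1],g(b,228,150,30,100).T[::-1,:400]]) if 0 else None
for im in(a,b): print(im[195:245,240].tolist())
```

```text
near 0.7853949666023254 0.20000000000000018 17.0
bar 0.9670860767364502 0.5999999999999996 18.0
block 0.6324253082275391 0.20000000000000018 8.4
farend 0.8994579911231995 1.0 19.6
[ 1.11794632 17.83802922]
[ 0.73200362 18.00444028]
[ 0.90909146 17.96732142]
[228, 228, 229, 230, 229, 230, 230, 212, 155, 146, 159, 159, 142, 141, 141, 143, 144, 144, 144, 144, 144, 143, 143, 143, 121, 65, 51, 51, 52, 52, 58, 96, 128, 132, 132, 132, 132, 133, 132, 131, 132, 132, 132, 119, 87, 68, 44, 39, 39, 39]
[78, 78, 76, 80, 116, 181, 222, 224, 225, 225, 224, 224, 225, 224, 225, 225, 225, 226, 226, 226, 227, 228, 228, 230, 217, 162, 167, 184, 158, 135, 145, 150, 154, 154, 154, 153, 152, 152, 152, 151, 150, 135, 104, 86, 76, 63, 40, 31, 30, 34]
```

The arm hangs with near-zero lean: the measured edge shift gives about 1–4°, against 14° or more for a faulty one. So this arm is the sound one. I'll retreat, check it again, then fetch the other arm.

jog_arm --steps '[[[0,0,0],[0,0,0],0.1],[[0,0,0],[0,0,0],0.1],[[0,0,-0.2],[0,0,0],0.1],[[0,0,-0.4],[0,0,0],0.1],[[0,0,-0.5],[0,0,0],0.1],[[0,0,-0.7],[0,0,0],0.1],[[0,0,-0.8],[0,0,0],0.4],[[0,0,-0.8],[0,0,0],1],[[0,0,-0.6],[0,0,0],1],[[0,0,0],[0,0,0],1]]'

```text
time_s: 10.72
eef_pos: [0.5132, 0.0333, 0.2577]
tcp_rot: [[-0.273, 0.962, 0.005], [0.962, 0.273, 0.0], [-0.001, 0.005, -1.0]]
ft_force: [0.5, 0.3, 0.6]
grip_width: 0.998
grasp_force: 0.0
```

jog_arm --steps '[[[-0.8,0,0],[0,0,0],1],[[-0.8,0,0],[0,0,0],1],[[-0.8,0,0],[0,0,0],1],[[-0.8,0,0],[0,0,0],1],[[-0.8,0,0],[0,0,0],1],[[-0.8,0,0],[0,0,0],1],[[-0.8,0,0],[0,0,0],1],[[-0.8,0,0],[0,0,0],1],[[-0.8,0,0],[0,0,0],1],[[-0.8,0,0],[0,0,0],1],[[-0.8,0,0],[0,0,0],1],[[-0.8,0,0],[0,0,0],1],[[-0.8,0,0],[0,0,0],1],[[-0.8,0,0],[0,0,0],1],[[0,0,0],[0,0,0],1]]'

```text
time_s: 11.97
eef_pos: [0.5884, -0.2411, 0.2536]
tcp_rot: [[-0.269, 0.963, -0.0], [0.963, 0.269, -0.002], [-0.001, -0.001, -1.0]]
ft_force: [-0.5, -1.5, 0.1]
grip_width: 0.996
grasp_force: 0.0
```

jog_arm --steps '[[[0,0,0],[0,0,6.95],1],[[0,0,0],[0,0,6.95],1],[[0,0,0],[0,0,6.95],1],[[0,0,0],[0,0,6.95],1],[[0,0,0],[0,0,6.95],1],[[0,0,0],[0,0,6.95],1],[[0,0,0],[0,0,6.95],1],[[0,0,0],[0,0,6.95],1],[[0,0,0],[0,0,6.95],1],[[0,0,0],[0,0,6.95],1],[[0,0,0],[0,0,6.95],1],[[0,0,0],[0,0,6.95],1],[[0,0,0],[0,0,6.95],1],[[0,0,0],[0,0,6.95],1],[[0,0,0],[0,0,0],1],[[0,0,0],[0,0,0],1]]'

```text
time_s: 13.3
eef_pos: [0.5883, -0.2358, 0.254]
tcp_rot: [[0.988, 0.153, -0.0], [0.153, -0.988, 0.0], [-0.0, -0.0, -1.0]]
ft_force: [-0.6, 1.3, 0.3]
grip_width: 1.003
grasp_force: 0.0
```

Run:
```python
from h import *
from cell import readout
t=grab("top","t3"); s=grab("side","s3")
f=lambda im,x,y,w,h,k:cv2.resize(im[y:y+h,x:x+w],(w*k,h*k),interpolation=cv2.INTER_CUBIC)
P=np.zeros((480,800,3),np.uint8); P[:,:360]=f(t,200,130,90,120,4); P[:,400:]=f(s,190,140,100,120,4)
cv2.imwrite("pics/crop4.png",P[:,:,::-1]); print(readout.observe()['time_s'])
```

```text
13.4
```

View pics/crop4.png

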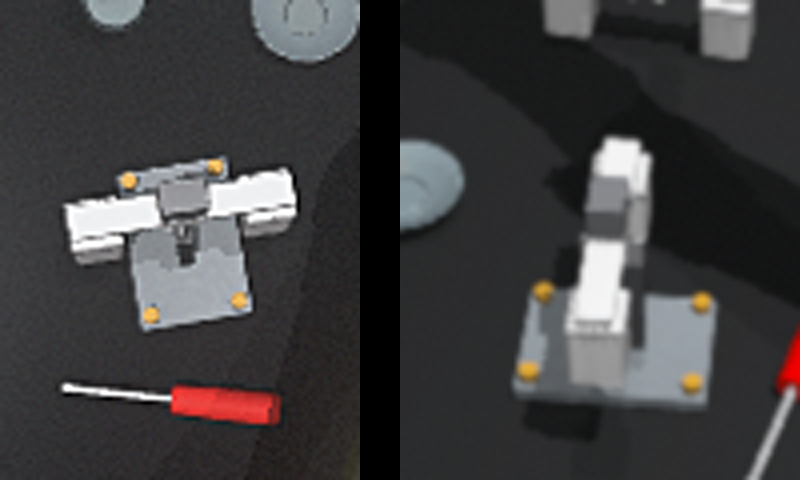

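Run:
```python
from h import *
A=tri((216.6,184.1),(239.1,219.1));B=tri((272.8,176.6),(245.1,174.6));print(A,B,(A+B)/2,np.linalg.norm(A-B),np.degrees(np.arcsin((A-B)[2]/.164)))
```

```text
[0.48983505 0.1106889  0.13615574] [ 0.53595255 -0.04583657  0.12586074] [0.5128938  0.03242616 0.13100824] 0.163502400471055 3.599072545471796
```

The hung arm is level to 3.6° and centred at (0.513,0.032). Next I'll pick the other arm.

jog_arm --steps '[[[0.2,0.64,0],[0,0,0],1],[[0.2,0.64,0],[0,0,0],1],[[0.22,0.63,0],[0,0,0],1],[[0,0,0.8],[0,0,0],1],[[0,0,0.8],[0,0,0],1],[[0,0,0.8],[0,0,0],1],[[0,0,0],[0,0,0],1],[[0,0,0],[0,0,0],1],[[0,0,0],[0,0,0],1]]'

```text
time_s: 14.15
eef_pos: [0.6112, -0.2817, 0.195]
tcp_rot: [[0.989, 0.149, 0.001], [0.149, -0.989, -0.0], [0.001, 0.0, -1.0]]
ft_force: [0.1, -0.0, -0.4]
grip_width: 0.997
grasp_force: 0.0
```

jog_arm --steps '[[[0,0,0.8],[0,0,0],1],[[0,0,0.8],[0,0,0],1],[[0,0,0.8],[0,0,0],1],[[0,0,0.7],[0,0,0],1],[[0,0,0.6],[0,0,0],1],[[0,0,0.4],[0,0,0],1],[[0,0,0],[0,0,0],1],[[0,0,0],[0,0,0],0.3],[[0,0,0],[0,0,0],-0.2],[[0,0,0],[0,0,0],-0.6],[[0,0,0],[0,0,0],-1],[[0,0,0],[0,0,0],-1],[[0,0,0],[0,0,0],-1],[[0,0,0],[0,0,0],-1]]' --grip_force 50

```text
time_s: 15.32
eef_pos: [0.6112, -0.2814, 0.0924]
tcp_rot: [[0.989, 0.149, 0.001], [0.149, -0.989, -0.0], [0.001, 0.0, -1.0]]
ft_force: [-0.1, 0.6, 5.6]
grip_width: 0.273
grasp_force: 49.3
```

jog_arm --steps '[[[0,0,-0.4],[0,0,0],-1],[[0,0,-0.8],[0,0,0],-1],[[0,0,-0.8],[0,0,0],-1],[[0,0,-0.8],[0,0,0],-1],[[0,0,-0.8],[0,0,0],-1],[[0,0,-0.8],[0,0,0],-1],[[0,0,-0.8],[0,0,0],-1],[[0,0,-0.8],[0,0,0],-1],[[0,0,-0.8],[0,0,0],-1],[[0,0,-0.8],[0,0,0],-1],[[0,0,-0.7],[0,0,0],-1],[[0,0,0],[0,0,0],-1],[[0,0,0],[0,0,0],-1]]'

```text
time_s: 16.4
eef_pos: [0.6108, -0.2814, 0.2997]
tcp_rot: [[0.989, 0.148, 0.001], [0.148, -0.989, -0.001], [0.001, 0.001, -1.0]]
ft_force: [0.1, -1.3, -3.3]
grip_width: 0.273
grasp_force: 49.4
```

jog_arm --steps '[[[0,0,0],[0,0,-6.97],-1],[[0,0,0],[0,0,-6.97],-1],[[0,0,0],[0,0,-6.97],-1],[[0,0,0],[0,0,-6.97],-1],[[0,0,0],[0,0,-6.97],-1],[[0,0,0],[0,0,-6.97],-1],[[0,0,0],[0,0,-6.97],-1],[[0,0,0],[0,0,-6.97],-1],[[0,0,0],[0,0,-6.97],-1],[[0,0,0],[0,0,-6.97],-1],[[0,0,0],[0,0,-6.97],-1],[[0,0,0],[0,0,-6.97],-1],[[0,0,0],[0,0,-6.97],-1],[[0,0,0],[0,0,0],-1],[[0,0,0],[0,0,0],-1]]'

```text
time_s: 17.65
eef_pos: [0.6101, -0.2814, 0.2974]
tcp_rot: [[-0.155, 0.988, -0.002], [0.988, 0.155, 0.001], [0.002, -0.002, -1.0]]
ft_force: [-1.3, -1.0, -2.6]
grip_width: 0.271
grasp_force: 49.5
```

jog_arm --steps '[[[0.803,-0.0793,0],[0,0,0],-1],[[0.803,-0.0793,0],[0,0,0],-1],[[0.803,-0.0793,0],[0,0,0],-1],[[0.803,-0.0793,0],[0,0,0],-1],[[0.803,-0.0793,0],[0,0,0],-1],[[0.803,-0.0793,0],[0,0,0],-1],[[0.803,-0.0793,0],[0,0,0],-1],[[0.803,-0.0793,0],[0,0,0],-1],[[0.803,-0.0793,0],[0,0,0],-1],[[0.803,-0.0793,0],[0,0,0],-1],[[0.803,-0.0793,0],[0,0,0],-1],[[0.803,-0.0793,0],[0,0,0],-1],[[0.803,-0.0793,0],[0,0,0],-1],[[0.803,-0.0793,0],[0,0,0],-1],[[0.803,-0.0793,0],[0,0,0],-1]]'

```text
time_s: 18.9
eef_pos: [0.5329, 0.0121, 0.2986]
tcp_rot: [[-0.155, 0.988, -0.001], [0.988, 0.155, 0.0], [0.0, -0.001, -1.0]]
ft_force: [0.1, 0.4, -1.7]
grip_width: 0.272
grasp_force: 49.5
```

jog_arm --steps '[[[0.803,-0.0793,0],[0,0,0],-1],[[0.803,-0.0793,0],[0,0,0],-1],[[0.803,-0.0793,0],[0,0,0],-1],[[0.803,-0.0793,0],[0,0,0],-1],[[0.803,-0.0793,0],[0,0,0],-1],[[0.803,-0.0793,0],[0,0,0],-1],[[0.803,-0.0793,0],[0,0,0],-1],[[0.803,-0.0793,0],[0,0,0],-1],[[0.803,-0.0793,0],[0,0,0],-1],[[0.803,-0.0793,0],[0,0,0],-1],[[0.803,-0.0793,0],[0,0,0],-1],[[0.803,-0.0793,0],[0,0,0],-1],[[0.803,-0.0793,0],[0,0,0],-1],[[0.803,-0.0793,0],[0,0,0],-1],[[0.803,-0.0793,0],[0,0,0],-1],[[0,0,0],[0,0,0],-1]]'

```text
time_s: 20.23
eef_pos: [0.4545, 0.308, 0.2989]
tcp_rot: [[-0.16, 0.987, -0.001], [0.987, 0.16, 0.003], [0.003, -0.0, -1.0]]
ft_force: [-0.2, 0.3, -1.1]
grip_width: 0.266
grasp_force: 49.4
```

jog_arm --steps '[[[0,0,0],[0,0,-7.01],-1],[[0,0,0],[0,0,-7.01],-1],[[0,0,0],[0,0,-7.01],-1],[[0,0,0],[0,0,-7.01],-1],[[0,0,0],[0,0,-7.01],-1],[[0,0,0],[0,0,-7.01],-1],[[0,0,0],[0,0,-7.01],-1],[[0,0,0],[0,0,-7.01],-1],[[0,0,0],[0,0,-7.01],-1],[[0,0,0],[0,0,-7.01],-1],[[0,0,0],[0,0,0],-1],[[0,0,0],[0,0,0],-1]]'

```text
time_s: 21.23
eef_pos: [0.4563, 0.3031, 0.2985]
tcp_rot: [[-0.981, 0.193, -0.001], [0.193, 0.981, -0.0], [0.001, -0.001, -1.0]]
ft_force: [1.2, -0.0, -2.9]
grip_width: 0.266
grasp_force: 49.4
```

jog_arm --steps '[[[0,0,0.8],[0,0,0],-1],[[0,0,0.8],[0,0,0],-1],[[0,0,0.8],[0,0,0],-1],[[0,0,0.8],[0,0,0],-1],[[0,0,0.8],[0,0,0],-1],[[0,0,0.8],[0,0,0],-1],[[0,0,0.8],[0,0,0],-1],[[0,0,0.8],[0,0,0],-1],[[0,0,0.6],[0,0,0],-1],[[0,0,0.4],[0,0,0],-1],[[0,0,0.3],[0,0,0],-1],[[0,0,0.1],[0,0,0],-1],[[0,0,0],[0,0,0],-1],[[0,0,0],[0,0,0],-1]]'

```text
time_s: 22.4
eef_pos: [0.4565, 0.304, 0.1046]
tcp_rot: [[-0.982, 0.187, 0.001], [0.187, 0.982, 0.0], [-0.001, 0.0, -1.0]]
ft_force: [0.4, 0.3, -2.4]
grip_width: 0.273
grasp_force: 49.8
```

jog_arm --steps '[[[0,0,0.05],[0,0,0],-1],[[0,0,0.05],[0,0,0],-1],[[0,0,0.05],[0,0,0],-1],[[0,0,0.05],[0,0,0],-1],[[0,0,0],[0,0,0],-1],[[0,0,0],[0,0,0],-1]]'

```text
time_s: 22.9
eef_pos: [0.4563, 0.3037, 0.099]
tcp_rot: [[-0.982, 0.187, -0.0], [0.187, 0.982, -0.0], [0.0, -0.0, -1.0]]
ft_force: [0.1, -0.0, -3.6]
grip_width: 0.267
grasp_force: 49.7
```

jog_arm --steps '[[[0,0,0.04],[0,0,0],-1],[[0,0,0.03],[0,0,0],-1],[[0,0,0],[0,0,0],-1],[[0,0,0],[0,0,0],-0.4],[[0,0,0],[0,0,0],-0.3],[[0,0,0],[0,0,0],-0.1],[[0,0,0],[0,0,0],0.1],[[0,0,0],[0,0,0],0.1],[[0,0,0],[0,0,0],0.1],[[0,0,-0.3],[0,0,0],0.1],[[0,0,-0.6],[0,0,0],0.1],[[0,0,-0.8],[0,0,0],0.1],[[0,0,-0.8],[0,0,0],0.1],[[0,0,-0.8],[0,0,0],0.3],[[0,0,-0.8],[0,0,0],0.3],[[0,0,-0.8],[0,0,0],0.3],[[0,0,-0.8],[0,0,0],0.3],[[0,0,0],[0,0,0],0.3]]'

```text
time_s: 24.4
eef_pos: [0.4571, 0.305, 0.2437]
tcp_rot: [[-0.982, 0.186, 0.004], [0.186, 0.982, 0.003], [-0.003, 0.004, -1.0]]
ft_force: [1.0, 1.0, 1.0]
grip_width: 0.653
grasp_force: 0.0
```

jog_arm --steps '[[[0,0.8,0],[0,0,0],0.3],[[0,0.8,0],[0,0,0],0.3],[[0,0.8,0],[0,0,0],0.3],[[0,0.8,0],[0,0,0],0.3],[[0,0.8,0],[0,0,0],0.3],[[0,0.8,0],[0,0,0],0.3],[[0,0.8,0],[0,0,0],0.3],[[0,0.8,0],[0,0,0],0.3],[[0,0,0],[0,0,0],0.3],[[0,0,0],[0,0,0],0.3]]'

```text
time_s: 25.23
eef_pos: [0.4854, 0.4616, 0.2393]
tcp_rot: [[-0.983, 0.185, -0.001], [0.185, 0.983, -0.0], [0.001, -0.0, -1.0]]
ft_force: [-0.6, -0.9, 0.1]
grip_width: 0.648
grasp_force: 0.0
```

Run:
```python
from h import *
t=grab("top","t5"); s=grab("side","s5")
f=lambda im,x,y,w,h,k:cv2.resize(im[y:y+h,x:x+w],(w*k,h*k),interpolation=cv2.INTER_CUBIC)
P=np.zeros((600,800,3),np.uint8); P[:300,:400]=t[90:390,110:310].repeat(2,1)[:300] if 0 else f(t,110,110,200,150,2)
P[:,400:]=f(s,140,120,200,240,2)[:480].__class__(0) if 0 else cv2.copyMakeBorder(f(s,140,120,200,240,2),0,120,0,0,0)[:600]
cv2.imwrite("pics/crop5.png",P[:500,:,::-1])
```

```text
(no output)
```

View pics/crop5.png

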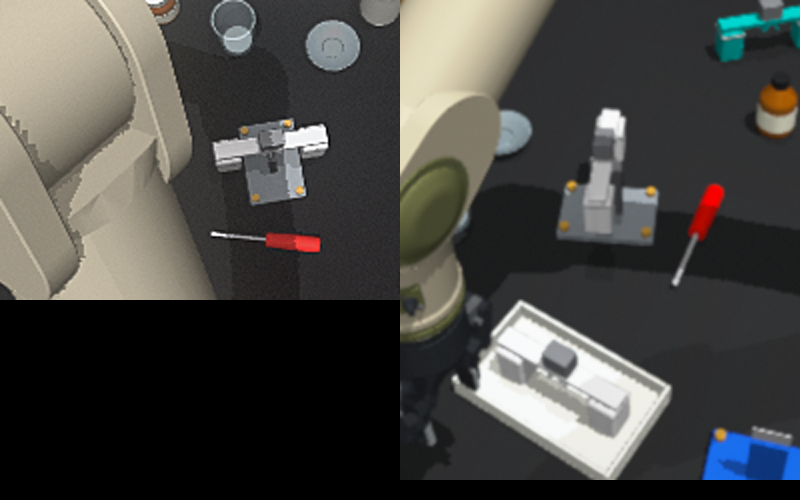

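The picture shows the rejected arm standing flat in the middle of the tray, around (560,375). The sound arm hangs level on the grey stand, around (600,170), and the visible bystanders haven't moved. I'll hand it in.

```bash
python3 -c "
from cell import order
print(order.finish_job())"
```

```text
the job is handed in; nothing more can be done
None
```

I handed the job in after about 25 s: the arm I tested hangs 3.6° off level on the knife edge, so it's the sound one, and the other, faulty by elimination (I didn't hang it), stands flat in the reject tray.

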